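# Throw the lead vise's toggle with the extension bar

### The arm

A 6-joint arm with a two-finger parallel gripper is mounted at the origin on the work surface. World frame = base frame: x ahead of the robot, y to its left, z up, the work surface at z = 0. Lengths are in m, angles in rad, forces in N, time in s.
With the tool pointing down it reaches from about 0.25 to 0.725 m from the base axis. Payload 4 kg.
Tool frame: the origin (TCP) lies at the centre of the arm's flange, where the gripper is bolted on; the fingertips stand 173 mm ahead of it and the grasp point (between the pads) lies 155 mm ahead of it; x points along the fingers, z is the direction in which the jaws open and shut, and the axes are right-handed (so a half turn about x gives the same grasp; the last joint's range is limited). The gripper opens to 85 mm and grips with 20 to 120 N. Pads are 22 mm wide; open, the fingers measure 114 mm over their backs; the gripper's body (76 mm by 85 mm) begins 54 mm behind the grasp point. The pads swing forward as they close: fully open they stand 13 mm farther back than shut.
Start: joints at [-1.166, 0.241, 0.005, 1.335, 0, 1.571], TCP at [0.197, -0.46, 0.405] pointing down, gripper open.
Joint ranges: [-2.72, 2.72], [-1.05, 1.87], [-1.09, 1.28], [-1.99, 2.15], [-1.42, 1.44], [-3.14, 3.14]. Speed limits (rad/s): [2.79, 2.79, 3.14, 3.14, 3.14, 3.14].

### API

Orientations are given as a unit quaternion [x, y, z, w].
In Python, from workcell import bot gives the robot as it stands.
- The arm moves only by the tool arm_command, never from a script. Its argument "moves" is one flat list of numbers, 7 for each row, row after row: the shift along the tool's x, y, z in m, then the turn, a rotation vector about the tool's x, y, z in rad, then the closure, from -1 (fully open) to 1 (shut). A call has 1 to 20 rows; each row shifts and turns the pose as measured when the row begins, along the tool's axes as they then stand; what a row does not reach is not made up. A row lasts 1/12 s, in which the tool goes at most 41.7 mm and 7.16 degrees, less where a joint would pass 70% of its speed; a pose out of reach is approached as far as the arm can. A call with a gripper value outside its range is refused whole. The fingers move at their own pace and stop on an object; the grip force is fixed at half the most. Time passes only in rows, so rows that do not move let the fingers close. It gives the time, the measured TCP pose, the force and the opening at its end, in the units of the state.
- bot.get_obs(): the state, without advancing time (a new reading comes with each control period).
- bot.camera(name): name is "side" or "top"; returns the picture (420x560x3 uint8, red, green, blue); there is no depth.
- bot.get_calibration(name): a dict with "mtx" (3x3 intrinsics, pixels), "world_from_camera" (4x4, takes a point from camera to world coordinates). Camera axes: x right, y up, looking along -z (the intrinsics and any distortion apply to the point x, -y, -z); pixel columns grow to the right and rows downward; lengths in m; the calibration is good to about 2 mm. A picture is of the moment at which its call begins. get_calibration takes no time and is no camera call.
- bot.job_done(): hands the job in, once; it reports no verdict.
The state is a dict: "clock": time; "joint_pos": joint angles; "joint_vel": joint speeds; "tau": joint torques, N m; "eef_pos": TCP position; "tool_rot": TCP orientation; "ft_force": force on the tool from outside, world axes, zero at the start; "ft_torque": the same for the moment, N m; "grip_width": finger opening in m.
Only numpy, scipy, OpenCV 4.12 (cv2) and the standard library are available. Lean on these libraries where they do the work, as an engineer would, in place of code of your own. Each camera call takes 0.05 s, during which the arm holds its last target.

### The job

Clamp the red glass roundel in the bronze vise: pick up the forked steel extension bar, fit its fork over the vise's short stub lever and, holding the bar, swing the lever over its dead point until it snaps to its far stop. Then lift the bar off and set it down flat near the middle of the cork mat, not dropping it, and let go. Keep the gripper and arm off the stub lever, keep the robot and the bar off the glass, and leave the other things on the table where they are.

Things in the scene. Friction and masses are not known exactly. Their poses are not given: they have to be found in the camera images.
- vise: bronze toggle vise fixed to the table. Origin on the lever's vertical pivot axis, at table level; +x from the pivot along the plunger to the glass and V fence, +y left, z up. Base plate x = -30 to 245 mm, 110 mm wide, 12 mm thick; plunger guide 38 mm tall, lever hub 34 mm across, nothing over 62 mm tall. On the pivot's -x side only the lever sticks out past the base plate
- lever (a joint): stub lever's angle about the vertical pivot, rad: 0 open (start), 1.0 dead point, 1.3 far stop (clamped); grows clockwise from above. At q the lever points along pi + 0.6 - q in the vise's xy plane (counter-clockwise from its +x). A spring returns it to 0 from below 1.0 and drives it to the stop beyond. Needs up to 1.1 N m: 7 to 9 N at 145 mm from the pivot
- stub: the stub lever: bronze bar 12 mm wide and 20 mm high, horizontal, its free part reaching from 17 mm to 80 mm from the pivot axis, its underside 34 mm and its top 54 mm above the table. Origin on the pivot axis, 44 mm above the table; +x along the lever to its tip
- stub_tip (a point): centre of the stub lever's free end face, 80 mm from the pivot axis, 44 mm above the table
- vise_pad: rubber-faced pad on the plunger's end, 36 mm wide, 16 mm high, sprung; it advances about 15 mm along the vise's +x when the lever is thrown and then presses on the glass with roughly 12 N
- roundel: loose red glass roundel, a disc 90 mm across and 8 mm thick, lying on the vise's base between pad and V fence, a few mm short of the fence at the start; the pad pushes it home. Origin: centre of its underside
- glass_home (a point): where the centre of the roundel's underside is when it sits home in the V fence: 160 mm from the pivot along the vise's +x, 12 mm above the table
- bar: loose steel extension bar 200 mm long, 28 mm high, 0.45 kg, lying flat. Origin: centre of its underside, +x to the fork's open end. Handle 16 mm wide, x = -100 to 38 mm; shoulder 32 mm wide, 38 to 50 mm; two prongs 5 mm thick, 22 mm apart inside, 50 to 100 mm; the gap is open above, below and at the end. Centre of mass near x = -5 mm
- bar_fork (a point): middle of the gap between the bar's prongs: 75 mm along the bar's +x, 14 mm above its underside. The fork drops over the stub lever from above, 5 mm to spare each side; with this point 60 mm from the pivot axis and the bar's underside 32 mm above the table the prongs span the lever from 35 to 85 mm out
- mat: cork mat fixed on the table, 240 mm (its x) by 140 mm (its y), 5 mm thick. Origin: centre of its underside
- triangle: bystander, leave alone: pale blue glass triangle lying flat, 100 mm base and 100 mm tall, 7 mm thick. Origin at the middle of its underside
- fid: bystander, leave alone: dark cast iron fid, a tapered round rod 180 mm long and 26 mm thick, lying down. Origin at the middle of its underside
- oil_bottle: bystander, leave alone: amber bottle 52 mm across, 130 mm tall, upright. Origin at the middle of its underside
- jar: bystander, leave alone: clear jar with steel lid, 68 mm across, 85 mm tall, upright. Origin at the middle of its underside
- hammer: bystander, leave alone: small hammer 220 mm long, lying down. Origin at the middle of its underside
- plain_bar: bystander, leave alone: plain flat steel bar 150 x 20 x 10 mm with no fork: not the extension bar. Origin at the middle of its underside
- lathekin: bystander, leave alone: dark wooden slat 140 x 24 x 12 mm. Origin at the middle of its underside
There are look-alikes about, which are no part of the job. What is shaped like the bar but yellow is not meant.

How it is judged:
By the outcome, as a careful person would: the job done as asked, in the order asked, and still so for the second after the job is handed in, with the robot touching nothing.
It also fails if it takes over 64 s, if anything falls off the work surface, if the arm or the gripper's body presses on something with over 40 N, if the wrist force passes 120 N, or if a joint passes its speed limit or range.

## Working session

There is one attempt and no reset: what is moved stays moved. The work goes in short steps, Python scripts to look and compute and a tool call to move; the robot and the scene stay as the last step left them, time stands still between calls to the robot, and variables do not carry over. Pictures are saved under pics/ and viewed, and the job is handed in when it is done.

Besides the shell and the picture viewer there is one more tool, called in YAML: its name, and indented under it one key for each argument. arm_command: Moves the arm, as the interface text tells. Its arguments: {"type":"object","properties":{"moves":{"type":"array"}},"required":["moves"]}

```bash
mkdir -p pics; ls
python3 - <<'E'
from workcell import bot
import cv2
print(bot.get_obs())
for n in("side","top"):
    c=bot.get_calibration(n);print(n,c)
    im=bot.camera(n);cv2.imwrite(f"pics/{n}0.png",im[:,:,::-1])
E
```

```text
pics
{'clock': 0.0, 'joint_pos': array([-1.16600908e+00,  2.41389583e-01,  3.76026701e-03,  1.33521654e+00,
        1.54038842e-05,  1.57081700e+00]), 'joint_vel': array([ 2.92593202e-04,  8.16887059e-04,  9.33562523e-04,  4.38386797e-04,
        8.17164109e-05, -5.68860065e-04]), 'tau': array([-5.72723766e-04, -3.72315860e+01,  2.52408779e+01,  1.67822727e-02,
       -2.31376298e-04, -3.64970006e-06]), 'eef_pos': array([ 0.19680874, -0.45934792,  0.40383804]), 'tool_rot': array([ 0.38969615,  0.59089904, -0.38888922,  0.58969519]), 'ft_force': array([-0.16667328, -0.158148  , -0.28151403]), 'ft_torque': array([-0.01302641,  0.01514037,  0.00553052]), 'grip_width': 0.08525887050007651}
side {'mtx': array([[448.12033116,   0.        , 275.1922256 ],
       [  0.        , 448.12033116, 202.50968889],
       [  0.        ,   0.        ,   1.        ]]), 'world_from_camera': array([[-0.77972564,  0.41992555, -0.46442487, -0.10509647],
       [-0.62607828, -0.51421007,  0.58618597,  0.73517268],
       [ 0.00734252,  0.74783055,  0.66384904,  0.89383625],
       [ 0.        ,  0.        ,  0.        ,  1.        ]])}
top {'mtx': array([[405.98722919,   0.        , 278.35572666],
       [  0.        , 405.98722919, 213.04927258],
       [  0.        ,   0.        ,   1.        ]]), 'world_from_camera': array([[ 0.02491963,  0.99509   , -0.09578573,  0.3837981 ],
       [-0.9995681 ,  0.02629488,  0.01312202,  0.00856276],
       [ 0.01557626,  0.09541737,  0.99531548,  1.14375546],
       [ 0.        ,  0.        ,  0.        ,  1.        ]])}
```

View pics/side0.png

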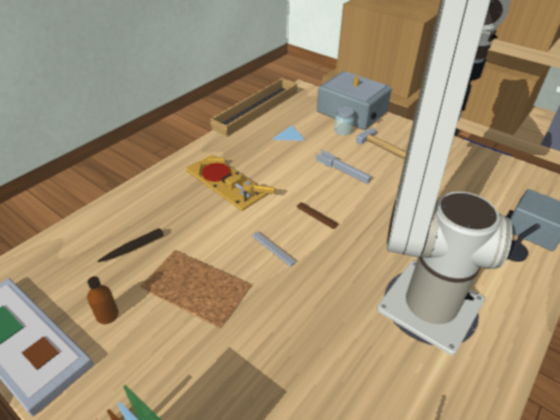

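View pics/top0.png

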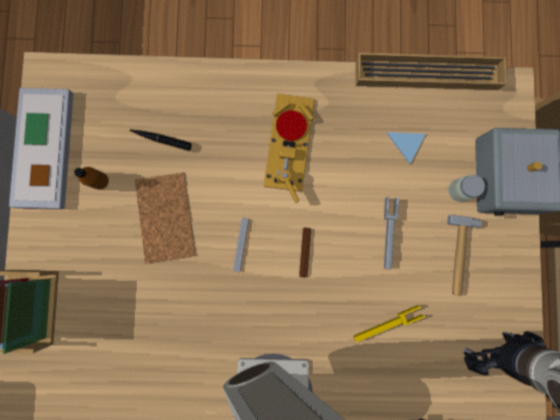

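The top view shows the steel bar at about (390,235) with its fork up at (391,203). The vise is at (290,140) with the stub lever tip at about (295,200), and the mat is at (165,218). I'll zoom in on each.

```bash
cat > h.py <<'E'
import numpy as np,cv2
from workcell import bot
C={n:bot.get_calibration(n) for n in("side","top")}
def ray(n,uv):
    c=C[n];K=c["mtx"];T=c["world_from_camera"]
    u,v=uv
    d=np.array([(u-K[0,2])/K[0,0],-(v-K[1,2])/K[1,1],-1.])
    return T[:3,3],T[:3,:3]@d
def onz(n,uv,z):
    o,d=ray(n,uv);t=(z-o[2])/d[2];return o+t*d
def proj(n,p):
    c=C[n];K=c["mtx"];T=c["world_from_camera"]
    q=T[:3,:3].T@(np.asarray(p)-T[:3,3]);return np.array([K[0,2]+K[0,0]*q[0]/-q[2],K[1,2]+K[1,1]*-q[1]/-q[2]])
def tri(uvs,uvt):
    o1,d1=ray("side",uvs);o2,d2=ray("top",uvt)
    A=np.stack([d1,-d2],1);s=np.linalg.lstsq(A,o2-o1,rcond=None)[0]
    a=o1+s[0]*d1;b=o2+s[1]*d2;return (a+b)/2,np.linalg.norm(a-b)
def crop(src,x0,y0,w,h,k,out):
    im=cv2.imread(src)[y0:y0+h,x0:x0+w]
    cv2.imwrite(out,cv2.resize(im,None,fx=k,fy=k,interpolation=cv2.INTER_CUBIC))
E
python3 - <<'E'
from h import *
a=cv2.imread("pics/top0.png")
def c(src,x0,y0,w,h,k):
    return cv2.resize(cv2.imread(src)[y0:y0+h,x0:x0+w],None,fx=k,fy=k,interpolation=cv2.INTER_CUBIC)
cv2.imwrite("pics/t_v.png",np.hstack([c("pics/top0.png",255,85,70,125,4.8),c("pics/top0.png",360,185,60,125,4.8)]))
cv2.imwrite("pics/s_v.png",np.vstack([c("pics/side0.png",180,145,120,70,5)[:300],c("pics/side0.png",300,145,120,45,5)]))
E
```

```text
(no output)
```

View pics/t_v.png

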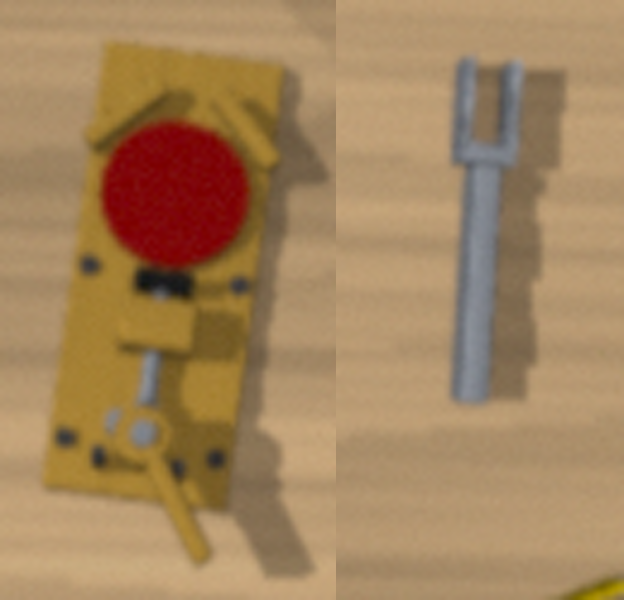

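View pics/s_v.png

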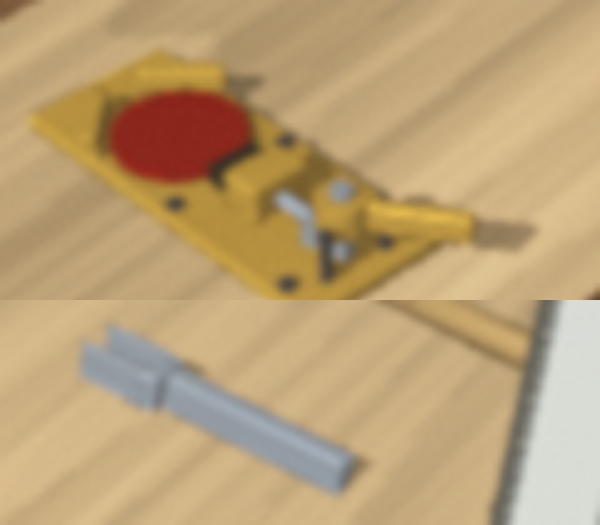

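Run:
```python
from h import *
V=lambda X,Y:(255+X/4.8-.5+.1,85+Y/4.8-.5+.1)
B=lambda X,Y:(360+(X-336)/4.8-.4,185+Y/4.8-.4)
S=lambda X,Y:(180+X/5-.4,145+Y/5-.4)
S2=lambda X,Y:(300+X/5-.4,145+(Y-300)/5-.4)
p=lambda *a:print(*[np.round(x*1000,1) if not isinstance(x,str) else x for x in a])
print("plate corners z12");P=[onz("top",V(*q),.012) for q in((105,42),(283,65),(228,510),(43,487))]
for q in P:p(q)
d=(P[0]+P[1]-P[2]-P[3])/2;print("len",np.linalg.norm(d),"wid",np.linalg.norm(P[0]-P[1]),np.degrees(np.arctan2(d[1],d[0])))
u=d/np.linalg.norm(d);m=(P[2]+P[3])/2;p("pivot from plate",m+.03*u)
print("hub tri screw top");p(*tri(S(342,190),V(143,432)))
print("lever tip top mid");p(*tri(S(472,226),V(201,557)))
p(onz("top",V(143,432),.058),onz("top",V(201,557),.054))
# bar
print("bar prong tips outer, tri")
p(*tri(S2(110,328),B(515,64)))   # right tip in top = far in side
p(*tri(S2(82,345),B(466,60)))
print("handle end corners");p(*tri(S2(355,462),B(488,400)));p(*tri(S2(335,480),B(456,400)))
for q in((458,60),(522,65),(456,160),(516,162),(498,168),(488,402),(454,402)):p(onz("top",B(*q),.028))
# red
for n in("side","top"):
    a=cv2.imread(f"pics/{n}0.png").astype(int);mk=((a[:,:,2]>100)&(a[:,:,1]<50)&(a[:,:,0]<50)).astype(np.uint8)
    k,l,st,c=cv2.connectedComponentsWithStats(mk);i=1+np.argmax(st[1:,4]);print(n,st[i],c[i])
    p(onz(n,c[i],.020))
# mat
a=cv2.imread("pics/top0.png");hsv=cv2.cvtColor(a,cv2.COLOR_BGR2HSV)
print(hsv[218,165],hsv[218,215])
mk=np.zeros(a.shape[:2],np.uint8);sub=a[165:270,130:202].astype(int)
mk[165:270,130:202]=(sub[:,:,2]<165)*1
mk=cv2.morphologyEx(mk,cv2.MORPH_OPEN,np.ones((5,5)))
mk=cv2.morphologyEx(mk,cv2.MORPH_CLOSE,np.ones((5,5)))
c=max(cv2.findContours(mk,0,1)[0],key=cv2.contourArea);r=cv2.minAreaRect(c);print(r)
for q in cv2.boxPoints(r):p(onz("top",q,.005))
p(onz("top",r[0],.005))
```

```text
plate corners z12
[839.    7.7  12. ]
[828.1 -99.5  12. ]
[557.3 -71.7  12. ]
[568.   37.2  12. ]
len 0.27242274954591805 wid 0.10778243812404138 -6.043202135569742
pivot from plate [592.5 -20.4  12. ]
hub tri screw top
[593.7 -18.8  61.2] 2.2
lever tip top mid
[524.8 -54.2  47.3] 0.7
[593.4 -19.5  58. ] [523.7 -54.   54. ]
bar prong tips outer, tri
[ 543.4 -333.7   29.1] 3.4
[ 545.3 -304.5   30.3] 4.6
handle end corners
[ 348.8 -320.9   20.2] 1.4
[ 349.8 -302.3   16.8] 5.0
[ 543.6 -301.8   28. ]
[ 541.7 -339.1   28. ]
[ 485.4 -300.6   28. ]
[ 485.1 -335.4   28. ]
[ 481.4 -325.    28. ]
[ 347.3 -318.9   28. ]
[ 346.8 -299.5   28. ]
side [203 164  26  17 339] [215.31858407 171.51917404]
[746.7 -31.7  20. ]
top [276 110  31  31 729] [291.12482853 125.01783265]
[744.1 -36.3  20. ]
[ 14 130 129] [ 16  97 187]
((162.6744384765625, 216.61257934570312), (95.25481414794922, 57.828453063964844), 82.23483276367188)
[594.9 422.7   5. ]
[621.9 262.3   5. ]
[356.7 214.2   5. ]
[331.4 371.3   5. ]
[474.8 317.5   5. ]
```

```bash
cat >> h.py <<'E'
from scipy.spatial.transform import Rotation as R
def pose():
    o=bot.get_obs();Rm=R.from_quat(o["tool_rot"]).as_matrix();return o,o["eef_pos"],Rm
def plan(target,jaw_deg,n=None):
    """shift (tool axes) and turn (rotvec tool axes) needed to have TCP at target pointing down with tool z along jaw_deg"""
    o,p,Rm=pose();j=np.radians(jaw_deg)
    x=np.array([0,0,-1.]);z=np.array([np.cos(j),np.sin(j),0]);y=np.cross(z,x);T=np.stack([x,y,z],1)
    s=Rm.T@(np.array(target)-p);w=R.from_matrix(Rm.T@T).as_rotvec()
    print("pos mm",np.round(p*1e3,1),"jaw",np.round(np.degrees(np.arctan2(Rm[1,2],Rm[0,2])),2),"tilt",np.round(np.degrees(np.arccos(-Rm[2,0])),2),"F",np.round(o["ft_force"],1),"w",round(o["grip_width"]*1e3,1),"t",round(o["clock"],2))
    print("shift mm",np.round(s*1e3,1),"turn rad",np.round(w,4),"deg",np.round(np.degrees(w),1),"rows>=",max(np.linalg.norm(s)/.0417,np.linalg.norm(w)/.125))
E
python3 - <<'E'
from h import *
o,p,Rm=pose();print(Rm.round(3),o["joint_pos"].round(3))
plan([.430,-.3155,.26],-93);plan([.430,-.3155,.26],87)
print(onz("top",(165.3,218),.005))
for q in((136,180),(185,173),(195,256),(145,263)):print(onz("top",q,.005).round(4))
E
```

```text
[[-0.001  0.919  0.394]
 [ 0.002  0.394 -0.919]
 [-1.    -0.    -0.002]] [-1.166  0.241  0.004  1.335 -0.     1.571]
pos mm [ 196.8 -459.4  403.9] jaw -66.81 tilt 0.11 F [-0.5  0.5  0.1] w 85.6 t 0.1
shift mm [144.  271.  -40.2] turn rad [ 4.572e-01 -1.800e-03  4.000e-04] deg [26.2 -0.1  0. ] rows>= 7.421401029633903
pos mm [ 196.8 -459.4  403.9] jaw -66.81 tilt 0.11 F [-0.5  0.5  0.1] w 85.6 t 0.1
shift mm [144.  271.  -40.2] turn rad [-2.6844e+00 -6.0000e-04 -2.5000e-03] deg [-1.538e+02 -0.000e+00 -1.000e-01] rows>= 21.475534160686557
[0.47108293 0.3099823  0.005     ]
[0.5765 0.3979 0.005 ]
[0.6004 0.261  0.005 ]
[0.3673 0.2223 0.005 ]
[0.3446 0.3596 0.005 ]
```

arm_command:
  moves: [0,0,0,0.11,0,0,-1,0,0,0,0.11,0,0,-1,0,0,0,0.11,0,0,-1,0,0,0,0.11,0,0,-1,0,0,0,0,0,0,-1]

```text
clock: 0.52
eef_pos: [0.1965, -0.4586, 0.4011]
tool_rot: [0.515, 0.489, -0.513, 0.483]
ft_force: [0.6, 0.8, -0.7]
grip_width: 0.0851
```

Run:
```python
from h import *
plan([.430,-.3155,.26],-93);print(bot.get_obs()["joint_pos"].round(3))
```

```text
pos mm [ 196.5 -458.6  401.1] jaw -93.18 tilt 0.48 F [ 0.6  0.8 -0.7] w 85.1 t 0.52
shift mm [ 141.4  225.7 -154.8] turn rad [-0.0032 -0.0075  0.0037] deg [-0.2 -0.4  0.2] rows>= 7.3879138131340945
[-1.166  0.244 -0.     1.335  0.     2.031]
```

arm_command:
  moves: [0.003,0,0,-0.12,0,0,-1,0.003,0,0,-0.12,0,0,-1,0.003,0,0,-0.12,0,0,-1,0.003,0,0,-0.12,0,0,-1,0.003,0,0,-0.12,0,0,-1,0.003,0,0,-0.12,0,0,-1,0.003,0,0,-0.12,0,0,-1,0.003,0,0,-0.12,0,0,-1,0.003,0,0,-0.12,0,0,-1,0.003,0,0,-0.12,0,0,-1,0.003,0,0,-0.12,0,0,-1,0.003,0,0,-0.12,0,0,-1,0.003,0,0,-0.12,0,0,-1,0.003,0,0,-0.12,0,0,-1,0.003,0,0,-0.12,0,0,-1,0.003,0,0,-0.12,0,0,-1,0.003,0,0,-0.12,0,0,-1,0.003,0,0,-0.12,0,0,-1,0.003,0,0,-0.12,0,0,-1,0.003,0,0,-0.12,0,0,-1]

```text
clock: 2.18
eef_pos: [0.1952, -0.4554, 0.3315]
tool_rot: [-0.292, 0.64, 0.309, 0.64]
ft_force: [-0.3, 0.3, 0.2]
grip_width: 0.0857
```

Run:
```python
from h import *
plan([.430,-.3155,.26],87);print(bot.get_obs()["joint_pos"].round(3))
```

```text
pos mm [ 195.2 -455.4  331.5] jaw 50.26 tilt 1.35 F [-0.3  0.3  0.2] w 85.7 t 2.18
shift mm [ 72.4 -92.7 257. ] turn rad [-0.6411  0.017  -0.0168] deg [-36.7   1.   -1. ] rows>= 6.77656355036578
[-1.166  0.287 -0.129  1.178 -0.    -0.473]
```

arm_command:
  moves: [0,0,0,-0.12,0.004,0,-1,0,0,0,-0.12,0.004,0,-1,0,0,0,-0.12,0.004,0,-1,0,0,0,-0.12,0.004,0,-1,0,0,0,-0.12,0,0,-1,0,0,0,-0.04,0,0,-1]

```text
clock: 2.68
eef_pos: [0.1946, -0.4543, 0.3282]
tool_rot: [-0.487, 0.506, 0.503, 0.504]
ft_force: [-0.1, -0.6, 0.9]
grip_width: 0.0853
```

Run:
```python
from h import *
plan([.430,-.3155,.26],87);print(bot.get_obs()["joint_pos"].round(3))
```

```text
pos mm [ 194.6 -454.3  328.2] jaw 88.83 tilt 1.34 F [-0.1 -0.6  0.9] w 85.3 t 2.68
shift mm [  65.6 -233.8  142.6] turn rad [ 0.032   0.013  -0.0194] deg [ 1.8  0.7 -1.1] rows>= 6.753532693077094
[-1.163  0.286 -0.14   1.165 -0.012 -1.142]
```

arm_command:
  moves: [0.008,-0.029,0.018,0.004,0.002,-0.003,-1,0.008,-0.029,0.018,0.004,0.002,-0.003,-1,0.008,-0.029,0.018,0.004,0.002,-0.003,-1,0.008,-0.029,0.018,0.004,0.002,-0.003,-1,0.008,-0.029,0.018,0.004,0.002,-0.003,-1,0.008,-0.029,0.018,0.004,0.002,-0.003,-1,0.008,-0.029,0.018,0.004,0.002,-0.001,-1,0.008,-0.029,0.018,0.004,0,0,-1]

```text
clock: 3.35
eef_pos: [0.4335, -0.3156, 0.2601]
tool_rot: [-0.49, 0.512, 0.488, 0.509]
ft_force: [-0.1, -1.2, -0.0]
grip_width: 0.0855
```

Run:
```python
from h import *
plan([.430,-.3155,.26],87);print(bot.get_obs()["joint_pos"].round(3))
for n in("top","side"):cv2.imwrite(f"pics/{n}1.png",bot.camera(n)[:,:,::-1])
crop("pics/top1.png",320,170,140,130,5,"pics/t1.png")
crop("pics/side1.png",270,100,150,110,5,"pics/s1.png")
```

```text
pos mm [ 433.5 -315.6  260.1] jaw 87.53 tilt 0.33 F [-0.1 -1.2 -0. ] w 85.5 t 3.35
shift mm [ 0.1  3.5 -0. ] turn rad [ 0.0093 -0.0058 -0.0006] deg [ 0.5 -0.3 -0. ] rows>= 0.08770921387723643
[-0.628  0.416 -0.142  1.011 -0.005 -0.585]
```

View pics/t1.png

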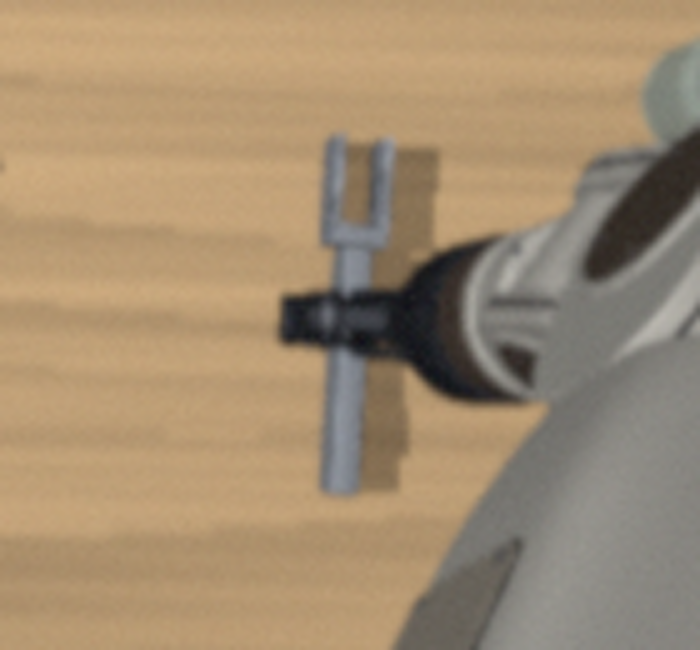

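View pics/s1.png

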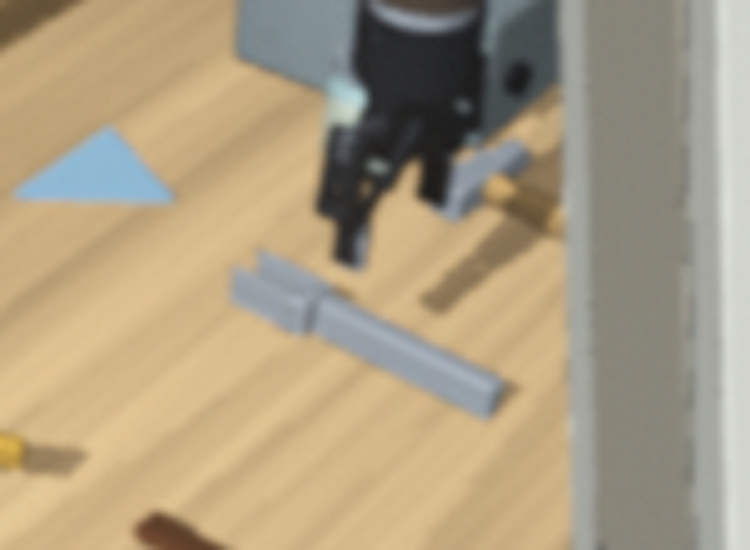

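The gripper straddles the handle (fingers around (384,234) in the top view) and clears the hammer and everything else. Descending now.

arm_command:
  moves: [0.015,0.002,0,0.005,-0.003,0,-1,0.015,0.001,0,0.004,-0.003,0,-1,0.015,0,0,0,0,0,-1,0.015,0,0,0,0,0,-1,0.012,0,0,0,0,0,-1,0.008,0,0,0,0,0,-1,0.002,0,0,0,0,0,-1]

```text
clock: 4.03
eef_pos: [0.4323, -0.3135, 0.1736]
tool_rot: [-0.493, 0.506, 0.495, 0.506]
ft_force: [-0.2, 0.9, -0.1]
grip_width: 0.0851
```

Run:
```python
from h import *
plan([.430,-.3155,.178],87)
```

```text
pos mm [ 432.3 -313.5  173.6] jaw 88.62 tilt 0.17 F [-0.2  0.9 -0.1] w 85.1 t 4.03
shift mm [-4.4  2.2 -2. ] turn rad [ 0.0282  0.0016 -0.0025] deg [ 1.6  0.1 -0.1] rows>= 0.22686192843561495
```

arm_command:
  moves: [-0.005,0.002,-0.002,0.025,0,0,-1,0,0,0,0,0,0,-1]

```text
clock: 4.2
eef_pos: [0.4292, -0.3159, 0.1783]
tool_rot: [-0.485, 0.513, 0.489, 0.512]
ft_force: [0.4, 0.0, -0.0]
grip_width: 0.0852
```

Run:
```python
from h import *
plan([.430,-.3155,.178],87)
```

```text
pos mm [ 429.2 -315.9  178.3] jaw 87.11 tilt 0.32 F [ 0.4  0.  -0. ] w 85.2 t 4.2
shift mm [ 0.3 -0.7  0.4] turn rad [ 0.0019  0.0026 -0.0049] deg [ 0.1  0.2 -0.3] rows>= 0.046832412836715555
```

arm_command:
  moves: [0,0,0,0,0,0,1,0,0,0,0,0,0,1,0,0,0,0,0,0,1,0,0,0,0,0,0,1,0,0,0,0,0,0,1,0,0,0,0,0,0,1,0,0,0,0,0,0,1,0,0,0,0,0,0,1,0,0,0,0,0,0,1,0,0,0,0,0,0,1]

```text
clock: 5.03
eef_pos: [0.4302, -0.317, 0.1826]
tool_rot: [-0.488, 0.512, 0.487, 0.512]
ft_force: [-0.0, 0.2, 0.1]
grip_width: 0.0143
```

Run:
```python
from h import *
plan([.430,-.3155,.178],87)
```

```text
pos mm [ 430.2 -317.   182.6] jaw 87.13 tilt 0.08 F [-0.   0.2  0.1] w 14.3 t 5.03
shift mm [4.6 0.3 1.5] turn rad [ 0.0022 -0.0007  0.0012] deg [ 0.1 -0.   0.1] rows>= 0.1158415936300335
```

The grip holds at 14.3 mm, but the tool crept up about 4 mm while closing, so the pads only overlap the upper part of the bar. I'll regrip lower.

arm_command:
  moves: [0,0,0,0,0,0,0,0,0,0,0,0,0,0,0.003,0,0,0,0,0,0,0.005,0,0,0,0,0,0,0,0,0.001,0,0,0,0]

```text
clock: 5.45
eef_pos: [0.4305, -0.3163, 0.174]
tool_rot: [-0.488, 0.512, 0.486, 0.512]
ft_force: [0.5, 0.7, -0.1]
grip_width: 0.0428
```

Run:
```python
from h import *
plan([.430,-.3155,.176],87)
```

```text
pos mm [ 430.5 -316.3  174. ] jaw 87.13 tilt 0.15 F [ 0.5  0.7 -0.1] w 42.8 t 5.45
shift mm [-2.   0.6  0.8] turn rad [ 0.0023 -0.0016  0.002 ] deg [ 0.1 -0.1  0.1] rows>= 0.05211598584715016
```

arm_command:
  moves: [-0.003,0,0,0,0,0,1,0,0,0,0,0,0,1,0,0,0,0,0,0,1,0,0,0,0,0,0,1,0.0004,0,0,0,0,0,1,0.0004,0,0,0,0,0,1,0.0004,0,0,0,0,0,1]

```text
clock: 6.03
eef_pos: [0.4302, -0.316, 0.1766]
tool_rot: [-0.488, 0.512, 0.487, 0.512]
ft_force: [-0.9, 0.8, 4.8]
grip_width: 0.0151
```

Run:
```python
from h import *
plan([.430,-.3155,.176],87)
```

```text
pos mm [ 430.2 -316.   176.6] jaw 87.14 tilt 0.09 F [-0.9  0.8  4.8] w 15.1 t 6.03
shift mm [0.6 0.3 0.4] turn rad [ 0.0024 -0.001   0.0012] deg [ 0.1 -0.1  0.1] rows>= 0.022623148303130617
```

arm_command:
  moves: [-0.012,0,0,0,0,0,1,-0.012,0,0,0,0,0,1,-0.012,0,0,0,0,0,1,-0.012,0,0,0,0,0,1,-0.012,0,0,0,0,0,1,-0.012,0,0,0,0,0,1,-0.01,0,0,0,0,0,1,0,0,0,0,0,0,1]

```text
clock: 6.7
eef_pos: [0.4258, -0.3125, 0.2505]
tool_rot: [-0.479, 0.514, 0.496, 0.511]
ft_force: [0.6, 0.3, -5.2]
grip_width: 0.0145
```

Run:
```python
from h import *
# bar heading 27.5deg -> jaw 117.5 ; pivot, grasp point offset: bar origin - grasp x
piv=np.array([593,-19.5]);a=np.radians(27.5);r=150
t=piv-r*np.array([np.cos(a),np.sin(a)]);print(t)
plan([t[0]/1e3,t[1]/1e3,.255],117.5)
for n in("top","side"):cv2.imwrite(f"pics/{n}2.png",bot.camera(n)[:,:,::-1])
crop("pics/top2.png",320,170,140,130,5,"pics/t2.png")
crop("pics/side2.png",270,100,150,110,5,"pics/s2.png")
```

```text
[459.94837502 -88.76229199]
pos mm [ 425.8 -312.5  250.5] jaw 87.15 tilt 1.35 F [ 0.6  0.3 -5.2] w 14.5 t 6.7
shift mm [ -2.1 -23.  225.2] turn rad [-0.5295  0.0177 -0.0159] deg [-30.3   1.   -0.9] rows>= 5.4282395852273
```

View pics/t2.png

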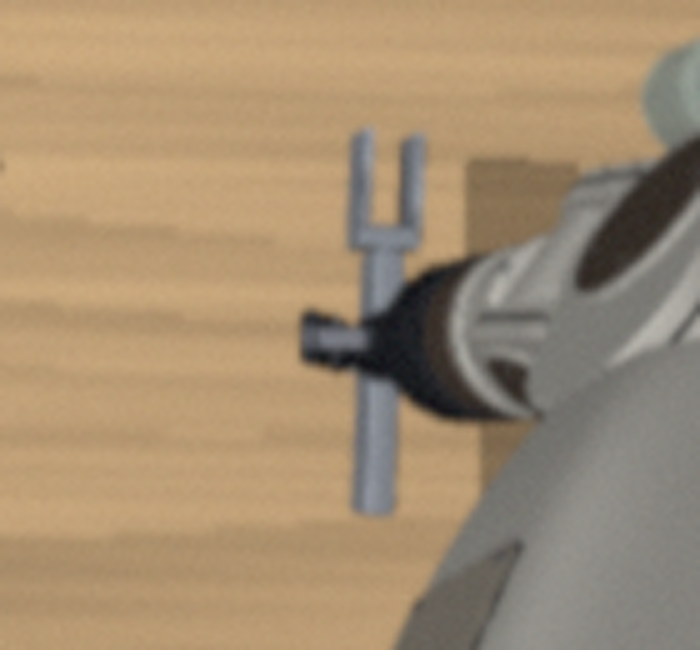

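View pics/s2.png

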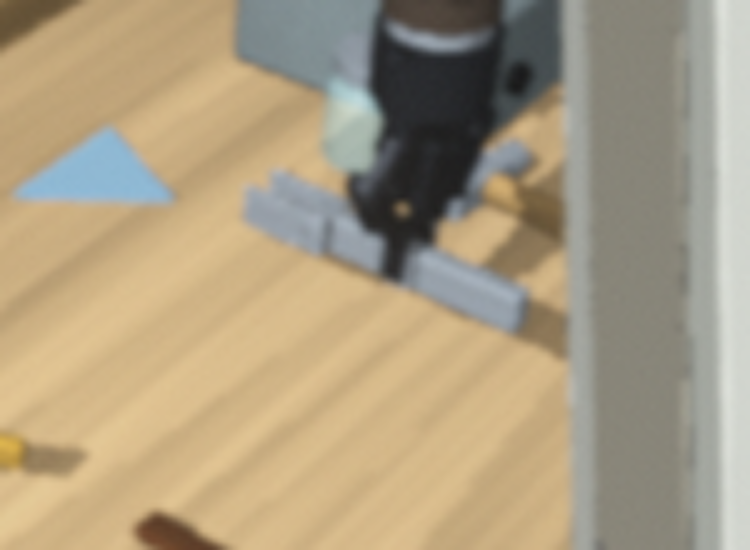

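The bar is held level and cleanly. In the top view the fork tips are at about (393,196)/(403,197) and the handle end at (395,272). Next I measure the fork relative to the tool.

Run:
```python
from h import *
B=lambda X,Y:(320+X/5-.4,170+Y/5-.4)
S=lambda X,Y:(270+X/5-.4,100+Y/5-.4)
z=.102
for q in((352,131),(373,128),(403,136),(427,135),(349,247),(416,250),(404,250),(393,514)):print(q,(onz("top",B(*q),z)*1e3).round(1))
for s,t in (((278,172),(363,130)),((250,188),(415,135)),((525,298),(393,512))):
    p,e=tri(S(*s),B(*t));print(p.round(4),e.round(4))
for s,t in (((278,172),(415,135)),((250,188),(363,130)),((525,298),(393,512))):
    p,e=tri(S(*s),B(*t));print(p.round(4),e.round(4))
```

```text
(352, 131) [ 536.8 -294.2  102. ]
(373, 128) [ 538.6 -305.2  102. ]
(403, 136) [ 534.9 -320.9  102. ]
(427, 135) [ 535.7 -333.4  102. ]
(349, 247) [ 476.2 -292.6  102. ]
(416, 250) [ 475.5 -327.4  102. ]
(404, 250) [ 475.4 -321.2  102. ]
(393, 514) [ 339.9 -315.   102. ]
[ 0.5278 -0.3005  0.1165] 0.0178
[ 0.545  -0.3287  0.0826] 0.0162
[ 0.3427 -0.3158  0.095 ] 0.0049
[ 0.5353 -0.3286  0.099 ] 0.0017
[ 0.5375 -0.3008  0.0999] 0.0006
[ 0.3427 -0.3158  0.095 ] 0.0049
```

```bash
cat >> h.py <<'E'
PIV=np.array([.5930,-.0195])
def fplan(head_deg,r,zu,off,piv=PIV):
    """fork centre to r from pivot, bar heading head_deg, underside height zu; off = fork centre in tool frame"""
    o,p,Rm=pose();j=np.radians(head_deg+90)
    x=np.array([0,0,-1.]);z=np.array([np.cos(j),np.sin(j),0]);y=np.cross(z,x);T=np.stack([x,y,z],1)
    h=np.radians(head_deg);f=np.r_[piv-r*np.array([np.cos(h),np.sin(h)]),zu+.014]
    t=f-T@off;cf=p+Rm@off;d=cf[:2]-piv
    print("fork now",(cf*1e3).round(1),"r",(np.linalg.norm(d)*1e3).round(1),"ang",np.degrees(np.arctan2(-d[1],-d[0])).round(2))
    plan(t,head_deg+90);return t
E
python3 - <<'E'
from h import *
o,p,Rm=pose();print(Rm.T@(np.array([.5115,-.316,.088])-p));print(Rm.round(3))
off=Rm.T@(np.array([.5115,-.316,.088])-p)
fplan(27.3,.060,.085,off)
E
```

```text
[ 0.15883174 -0.08993742 -0.00190984]
[[-0.021 -0.999  0.05 ]
 [ 0.015  0.049  0.999]
 [-1.     0.022  0.014]]
fork now [ 511.5 -316.    88. ] r 307.5 ang 74.63
pos mm [ 425.2 -312.1  248.8] jaw 87.15 tilt 1.51 F [-0.4 -0.1 -4.8] w 14.9 t 6.8
shift mm [ -6.3 -22.3 227. ] turn rad [-0.5261  0.0197 -0.0179] deg [-30.1   1.1  -1. ] rows>= 5.472183301014314
```

arm_command:
  moves: [-0.003,0,0,-0.105,0.004,-0.004,1,-0.003,0,0,-0.105,0.004,-0.004,1,-0.003,0,0,-0.105,0.004,-0.004,1,-0.003,0,0,-0.105,0.004,-0.004,1,-0.003,0,0,-0.1,0.004,-0.004,1,0,0,0,0,0,0,1]

```text
clock: 7.3
eef_pos: [0.4228, -0.3103, 0.2559]
tool_rot: [-0.603, 0.361, 0.611, 0.363]
ft_force: [-0.9, -1.1, -4.6]
grip_width: 0.0147
```

```bash
echo 'OFF=np.array([.1626,-.090,-.002])' >> h.py
python3 - <<'E'
from h import *
fplan(27.3,.060,.085,OFF)
E
```

```text
fork now [ 501.5 -268.    93. ] r 264.8 ang 69.79
pos mm [ 422.8 -310.3  255.9] jaw 118.37 tilt 0.69 F [-0.9 -1.1 -4.6] w 14.7 t 7.3
shift mm [  -4.1 -138.   179.9] turn rad [ 0.0187  0.0114 -0.0039] deg [ 1.1  0.7 -0.2] rows>= 5.43730445114458
```

arm_command:
  moves: [-0.002,-0.017,0.022,0.003,0.002,0,1,-0.002,-0.017,0.022,0.003,0.002,0,1,-0.001,-0.017,0.022,0.003,0.002,0,1,-0.001,-0.017,0.022,0.003,0.002,0,1,-0.001,-0.017,0.022,0.003,0,0,1,-0.001,-0.017,0.022,0,0,0,1,0,-0.017,0.022,0,0,0,1,0,-0.008,0.012,0,0,0,1,0,0,0,0,0,0,1]

```text
clock: 8.05
eef_pos: [0.4583, -0.0972, 0.2552]
tool_rot: [-0.592, 0.379, 0.605, 0.375]
ft_force: [-0.2, -0.4, -4.5]
grip_width: 0.0149
```

Run:
```python
from h import *
fplan(27.3,.060,.085,OFF)
```

```text
fork now [537.3 -59.3  91.4] r 68.4 ang 35.6
pos mm [458.3 -97.2 255.2] jaw 115.6 tilt 1.07 F [-0.2 -0.4 -4.5] w 14.9 t 8.05
shift mm [-6.3 -5.   9.5] turn rad [-0.0296  0.0125 -0.014 ] deg [-1.7  0.7 -0.8] rows>= 0.2994512236299913
```

arm_command:
  moves: [-0.004,-0.005,0.009,-0.028,0.012,-0.014,1,0,0,0,0,0,0,1]

```text
clock: 8.22
eef_pos: [0.4584, -0.0858, 0.2575]
tool_rot: [-0.602, 0.369, 0.604, 0.368]
ft_force: [-0.7, -0.4, -5.5]
grip_width: 0.0148
```

Run:
```python
from h import *
fplan(27.3,.060,.085,OFF)
for n in("top","side"):cv2.imwrite(f"pics/{n}3.png",bot.camera(n)[:,:,::-1])
crop("pics/top3.png",250,80,110,160,3.7,"pics/t3.png")
crop("pics/side3.png",180,110,150,110,5,"pics/s3.png")
```

```text
fork now [538.9 -46.5  94.7] r 60.5 ang 26.47
pos mm [458.4 -85.8 257.5] jaw 117.16 tilt 0.19 F [-0.7 -0.4 -5.5] w 14.8 t 8.22
shift mm [-4.1  0.  -0.8] turn rad [-0.0024  0.0017 -0.0029] deg [-0.1  0.1 -0.2] rows>= 0.09988580912703583
```

View pics/t3.png

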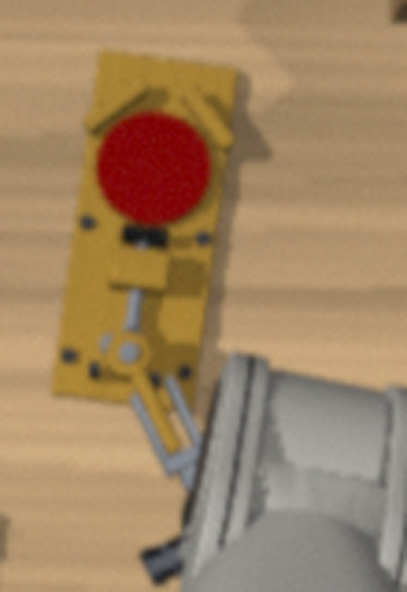

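View pics/s3.png

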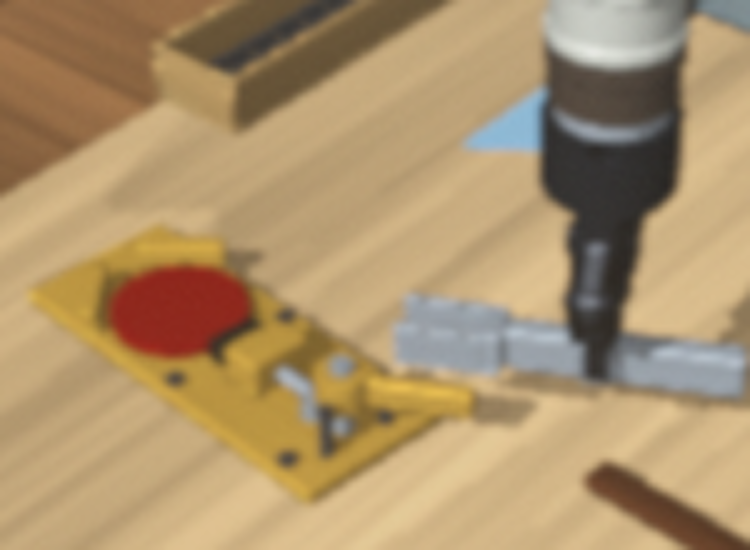

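Run:
```python
from h import *
crop("pics/top3.png",275,165,45,50,12,"pics/t3b.png")
```

```text
(no output)
```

View pics/t3b.png

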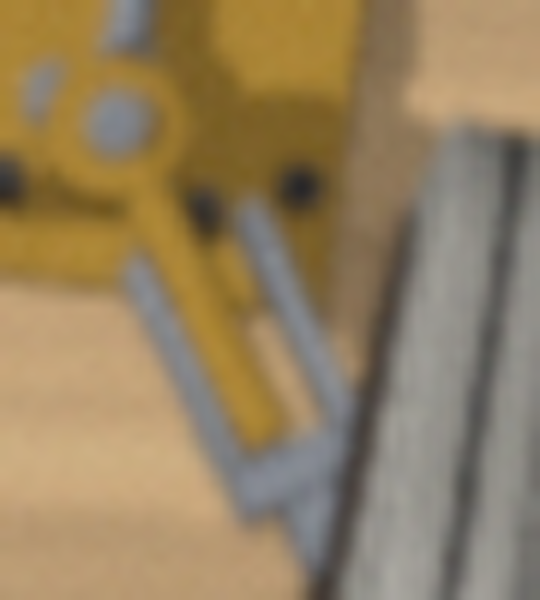

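Run:
```python
from h import *
B=lambda X,Y:(275+X/12-.46,165+Y/12-.46)
def line(a,b,z,off,name):
    A=onz("top",B(*a),z)[:2];Q=onz("top",B(*b),z)[:2];d=(A-Q)/np.linalg.norm(A-Q);n=np.array([-d[1],d[0]])
    ref=np.array([.540,-.047]);h=np.radians(27);N=np.array([-np.sin(h),np.cos(h)])
    t=(ref-Q)@d;pt=Q+t*d
    print(name,"head",np.degrees(np.arctan2(d[1],d[0])).round(1),"offset mm at ref (left+)",round((((pt+off*n)-ref)@N)*1e3,1),"len",round(np.linalg.norm(A-Q)*1e3,1))
zt=.1087
line((266,207),(345,395),zt,.016,"fork right edge")
line((122,262),(238,515),zt-.028,-.016,"fork left bottom")
line((168,190),(285,415),.054,.006,"lever right")
line((130,212),(240,440),.034,-.006,"lever left bottom")
for q in((137,258),(250,208)):print(onz("top",B(*q),zt)*1e3)
print(onz("top",B(262,437),.054)*1e3, onz("top",B(120,122),.06)*1e3)
```

```text
fork right edge head 23.8 offset mm at ref (left+) 2.5 len 44.1
fork left bottom head 25.8 offset mm at ref (left+) 0.3 len 61.6
lever right head 28.6 offset mm at ref (left+) 1.4 len 57.7
lever left bottom head 26.9 offset mm at ref (left+) -1.5 len 58.6
[553.87190688 -22.93534575 108.7       ]
[565.41501554 -47.00023076 108.7       ]
[522.82857981 -53.7376714   54.        ] [592.78003921 -19.86439103  60.        ]
```

Straight above the lever, the fork centreline sits about 1.5 mm left of the lever's and is parallel to it within about 2°. I'll trim that and lower.

arm_command:
  moves: [0.004,0,-0.002,-0.01,0,0,1,0.006,0,0,0,0,0,1,0.006,0,0,0,0,0,1,0.002,0,0,0,0,0,1]

```text
clock: 8.65
eef_pos: [0.4587, -0.0921, 0.2369]
tool_rot: [-0.602, 0.37, 0.605, 0.366]
ft_force: [0.1, 0.2, -6.1]
grip_width: 0.0147
```

Run:
```python
from h import *
fplan(27.5,.060,.032,OFF+np.array([0,0,.0015]))
```

```text
fork now [537.9 -51.8  73.7] r 63.9 ang 30.37
pos mm [458.7 -92.1 236.9] jaw 117.25 tilt 0.4 F [ 0.1  0.2 -6.1] w 14.7 t 8.65
shift mm [28.3 -2.9  2.9] turn rad [-0.0044  0.0005 -0.0069] deg [-0.3  0.  -0.4] rows>= 0.6845473968918536
```

arm_command:
  moves: [0,-0.003,0.003,-0.004,0,-0.006,1,0,0,0,0,0,0,1]

```text
clock: 8.82
eef_pos: [0.4594, -0.0887, 0.2352]
tool_rot: [-0.603, 0.368, 0.605, 0.367]
ft_force: [0.3, -1.0, -4.5]
grip_width: 0.0147
```

Run:
```python
from h import *
fplan(27.5,.060,.032,OFF+np.array([0,0,.001]))
```

```text
fork now [539.2 -48.   72.3] r 60.9 ang 27.94
pos mm [459.4 -88.7 235.2] jaw 117.35 tilt 0.22 F [ 0.3 -1.  -4.5] w 14.7 t 8.82
shift mm [26.6 -0.5  0.6] turn rad [-0.0027  0.0026 -0.0029] deg [-0.2  0.1 -0.2] rows>= 0.637283269796689
```

Aligned to within 1 mm with the underside at 58 mm. Descending slowly.

arm_command:
  moves: [0.004,0,0.001,-0.002,0.002,-0.002,1,0.004,0,0.0005,0,0,0,1,0.002,0,0.0005,0,0,0,1]

```text
clock: 9.07
eef_pos: [0.4588, -0.0869, 0.2248]
tool_rot: [0.605, -0.367, -0.604, -0.367]
ft_force: [-1.0, 0.3, -5.7]
grip_width: 0.0148
```

Run:
```python
from h import *
fplan(27.5,.060,.032,OFF+np.array([0,0,.001]))
```

```text
fork now [539.2 -46.3  62.2] r 60.1 ang 26.5
pos mm [458.8 -86.9 224.8] jaw 117.46 tilt 0.04 F [-1.   0.3 -5.7] w 14.8 t 9.07
shift mm [16.2 -0.2 -1.2] turn rad [-0.0007 -0.0006  0.0003] deg [-0. -0.  0.] rows>= 0.3898168659764998
```

arm_command:
  moves: [0.005,0,-0.001,0,0,0,1,0.006,0,0,0,0,0,1,0.003,0,0,0,0,0,1,0,0,0,0,0,0,1]

```text
clock: 9.4
eef_pos: [0.4591, -0.0875, 0.209]
tool_rot: [0.605, -0.367, -0.604, -0.367]
ft_force: [0.2, -0.9, -5.2]
grip_width: 0.0147
```

Run:
```python
from h import *
fplan(27.5,.060,.032,OFF+np.array([0,0,.001]))
for n in("top","side"):cv2.imwrite(f"pics/{n}4.png",bot.camera(n)[:,:,::-1])
a=cv2.resize(cv2.imread("pics/top4.png")[165:225,270:330],None,fx=6,fy=6,interpolation=2);b=cv2.resize(cv2.imread("pics/side4.png")[150:210,210:280],None,fx=6,fy=6,interpolation=2)
cv2.imwrite("pics/b4.png",np.hstack([a,b]))
```

```text
fork now [539.4 -46.9  46.4] r 60.2 ang 27.05
pos mm [459.1 -87.5 209. ] jaw 117.5 tilt 0.02 F [ 0.2 -0.9 -5.2] w 14.7 t 9.4
shift mm [ 0.4 -0.2 -0.5] turn rad [-0.     -0.0004 -0.    ] deg [-0. -0. -0.] rows>= 0.015899063072476138
```

View pics/b4.png

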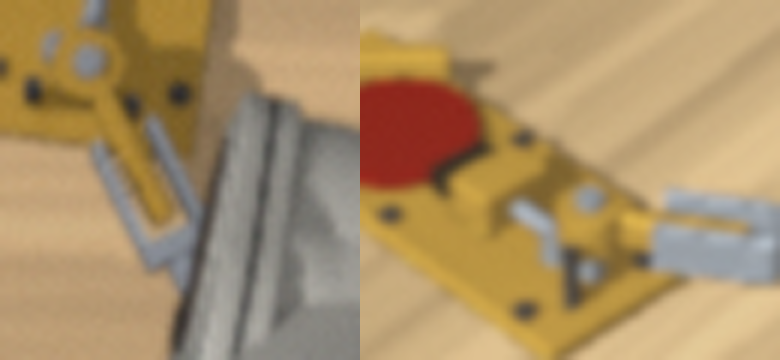

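The fork is over the lever, with the top view at (295,197) showing it between the prongs, and there's no contact force. I'll start the swing clockwise along the arc (r = 150 mm at the grip).

arm_command:
  moves: [0,0,0.006,0.04,0,0,1,0,0,0.006,0.04,0,0,1,0,0,0.006,0.04,0,0,1,0,0,0.006,0.04,0,0,1,0,0,0.006,0.04,0,0,1]

```text
clock: 9.92
eef_pos: [0.4511, -0.0639, 0.2109]
tool_rot: [0.567, -0.433, -0.555, -0.428]
ft_force: [1.0, -8.1, -9.2]
grip_width: 0.0153
```

```bash
cat >> h.py <<'E'
O2=OFF+np.array([0,0,.001])
E
python3 - <<'E'
from h import *
fplan(27.5-np.degrees(.2),.060,.032,O2)
E
```

```text
fork now [539.9 -44.3  48.8] r 58.6 ang 25.02
pos mm [451.1 -63.9 210.9] jaw 104.97 tilt 1.11 F [ 1.  -8.1 -9.2] w 15.3 t 9.92
shift mm [2.2 1.5 4.4] turn rad [-0.0186 -0.0187  0.0051] deg [-1.1 -1.1  0.3] rows>= 0.21491052749118963
```

arm_command:
  moves: [0,0,0.009,0.03,-0.005,0.002,1,0,0,0.008,0.035,-0.005,0,1,0,0,0.008,0.04,-0.004,0,1,0,0,0.008,0.04,0,0,1,0,0,0.008,0.04,0,0,1]

```text
clock: 10.33
eef_pos: [0.4446, -0.0315, 0.2103]
tool_rot: [0.523, -0.495, -0.502, -0.48]
ft_force: [0.4, -6.2, -7.1]
grip_width: 0.0147
```

Run:
```python
from h import *
fplan(27.5-np.degrees(.42),.060,.032,O2)
```

```text
fork now [535.7 -33.9  48.3] r 59.1 ang 14.14
pos mm [444.6 -31.5 210.3] jaw 92.83 tilt 2.1 F [ 0.4 -6.2 -7.1] w 14.7 t 10.33
shift mm [1.5 1.2 4.2] turn rad [-0.0105 -0.0364  0.005 ] deg [-0.6 -2.1  0.3] rows>= 0.3054234157926448
```

arm_command:
  moves: [0,0,0.009,0.035,-0.018,0.002,1,0,0,0.008,0.04,-0.014,0,1,0,0,0.008,0.04,-0.01,0,1,0,0,0.008,0.04,-0.007,0,1,0,0,0.008,0.04,-0.007,0,1]

```text
clock: 10.75
eef_pos: [0.4445, -0.0002, 0.2103]
tool_rot: [-0.461, 0.546, 0.448, 0.538]
ft_force: [-1.7, -7.6, -4.5]
grip_width: 0.0149
```

Run:
```python
from h import *
fplan(27.5-np.degrees(.64),.060,.032,O2)
for n in("top","side"):cv2.imwrite(f"pics/{n}5.png",bot.camera(n)[:,:,::-1])
a=cv2.resize(cv2.imread("pics/top5.png")[165:225,250:310],None,fx=6,fy=6,interpolation=2);b=cv2.resize(cv2.imread("pics/side5.png")[150:210,210:280],None,fx=6,fy=6,interpolation=2)
cv2.imwrite("pics/b5.png",np.hstack([a,b]))
```

```text
fork now [533.4 -20.2  48.4] r 59.6 ang 0.69
pos mm [ 4.445e+02 -2.000e-01  2.103e+02] jaw 79.96 tilt 1.2 F [-1.7 -7.6 -4.5] w 14.9 t 10.75
shift mm [1.6 0.4 5.6] turn rad [-0.0152 -0.02    0.0065] deg [-0.9 -1.1  0.4] rows>= 0.20755325806814776
```

View pics/b5.png

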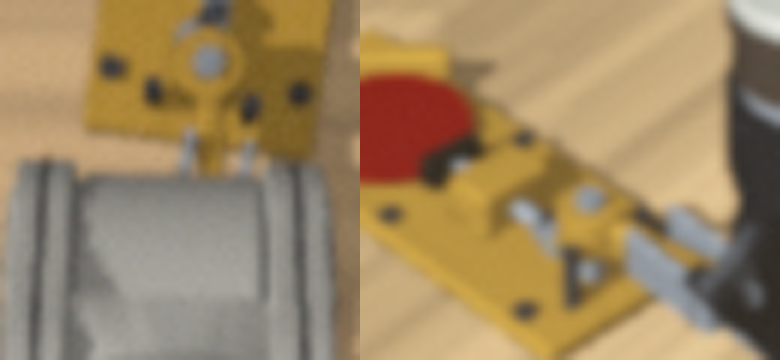

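arm_command:
  moves: [0.0005,0,0.011,0.025,-0.014,0.003,1,0,0,0.009,0.035,-0.012,0,1,0,0,0.009,0.04,-0.01,0,1,0,0,0.009,0.04,-0.01,0,1,0,0,0.009,0.04,-0.01,0,1]

```text
clock: 11.27
eef_pos: [0.4513, 0.0323, 0.2097]
tool_rot: [-0.399, 0.59, 0.388, 0.585]
ft_force: [-3.6, -10.7, -1.1]
grip_width: 0.0149
```

Run:
```python
from h import *
fplan(27.5-np.degrees(.87),.060,.032,O2)
```

```text
fork now [534.6  -5.8  48. ] r 60.0 ang -13.22
pos mm [451.3  32.3 209.7] jaw 67.59 tilt 1.01 F [ -3.6 -10.7  -1.1] w 14.9 t 11.27
shift mm [ 1.  -0.7  7. ] turn rad [-0.0009 -0.0149  0.0094] deg [-0.1 -0.9  0.5] rows>= 0.1711360779847016
```

arm_command:
  moves: [0,0,0.011,0.025,-0.014,0.005,1,0,0,0.01,0.035,-0.01,0.002,1,0,0,0.01,0.035,-0.01,0,1,0,0,0.01,0.04,-0.01,0,1,0,0,0.01,0.04,-0.01,0,1]

```text
clock: 11.68
eef_pos: [0.4682, 0.0691, 0.2095]
tool_rot: [-0.331, 0.623, 0.331, 0.627]
ft_force: [-1.2, -1.6, -5.2]
grip_width: 0.0147
```

Run:
```python
from h import *
fplan(27.5-np.degrees(1.08),.060,.032,O2)
```

```text
fork now [543.1  18.1  47.3] r 62.4 ang -37.0
pos mm [468.2  69.1 209.5] jaw 55.81 tilt 0.38 F [-1.2 -1.6 -5.2] w 14.7 t 11.68
shift mm [ 0.9 -3.  -1.7] turn rad [0.0032 0.0053 0.0041] deg [0.2 0.3 0.2] rows>= 0.08565066331972337
```

Run:
```python
from h import *
fplan(27.5-np.degrees(1.25),.060,.032,O2)
for n in("top","side"):cv2.imwrite(f"pics/{n}6.png",bot.camera(n)[:,:,::-1])
a=cv2.resize(cv2.imread("pics/top6.png")[105:225,245:325],None,fx=4.5,fy=4.5,interpolation=2);b=cv2.resize(cv2.imread("pics/side6.png")[150:222,200:280],None,fx=5,fy=5,interpolation=2)
b=cv2.copyMakeBorder(b,0,540-b.shape[0],0,0,0)
cv2.imwrite("pics/b6.png",np.hstack([a,b]))
```

```text
fork now [543.1  18.1  47.3] r 62.4 ang -37.0
pos mm [468.2  69.1 209.5] jaw 55.81 tilt 0.38 F [-1.2 -1.6 -5.2] w 14.7 t 11.68
shift mm [ 1.  -5.4 23.6] turn rad [0.1732 0.0057 0.0036] deg [9.9 0.3 0.2] rows>= 1.3867567526079432
```

View pics/b6.png

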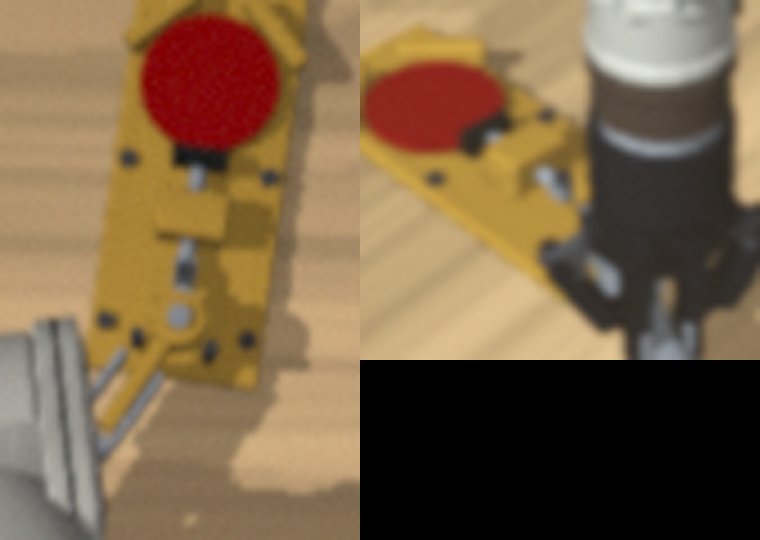

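The lever is past the dead point and resting near the left prong. The pad has advanced and the roundel is at the fence. I'll follow through to the stop.

arm_command:
  moves: [0,-0.003,0.006,0.04,0,0.002,1,0,-0.002,0.006,0.04,0,0,1,0,0,0.006,0.04,0,0,1,0,0,0.005,0.03,0,0,1,0,0,0.002,0.02,0,0,1,0,0,0,0,0,0,1]

```text
clock: 12.28
eef_pos: [0.4894, 0.0881, 0.211]
tool_rot: [-0.277, 0.646, 0.281, 0.654]
ft_force: [-0.3, -1.1, -5.2]
grip_width: 0.015
```

Run:
```python
from h import *
fplan(27.4-np.degrees(1.3),.060,.032,O2)
for n in("top","side"):cv2.imwrite(f"pics/{n}7.png",bot.camera(n)[:,:,::-1])
crop("pics/top7.png",245,105,80,120,4.8,"pics/b7.png")
```

```text
fork now [555.4  27.   48.4] r 59.8 ang -51.01
pos mm [489.4  88.1 211. ] jaw 46.44 tilt 0.75 F [-0.3 -1.1 -5.2] w 15.0 t 12.28
shift mm [2.5 0.4 3.6] turn rad [ 0.0615  0.013  -0.0008] deg [ 3.5  0.7 -0. ] rows>= 0.5030795415919896
```

View pics/b7.png

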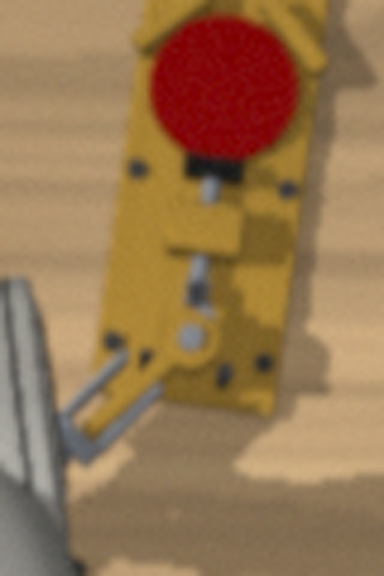

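The lever now points at about −47°, which is the far stop (q = 1.3), and the lateral force is about 1 N. I'll lift the bar straight up, checking on the way.

arm_command:
  moves: [-0.006,0,0.001,0,0.01,0,1,-0.006,0,0,0,0,0,1,-0.006,0,0,0,0,0,1]

```text
clock: 12.63
eef_pos: [0.489, 0.0884, 0.2286]
tool_rot: [-0.279, 0.649, 0.281, 0.65]
ft_force: [0.3, -0.2, -5.6]
grip_width: 0.0149
```

Run:
```python
from h import *
fplan(-46.4+2.8,.060,.09,O2)
```

```text
fork now [553.7  26.5  65.8] r 60.5 ang -49.45
pos mm [489.   88.4 228.6] jaw 46.65 tilt 0.21 F [ 0.3 -0.2 -5.6] w 14.9 t 12.63
shift mm [-38.    0.4  -5.3] turn rad [ 0.0043  0.0023 -0.003 ] deg [ 0.2  0.1 -0.2] rows>= 0.9198157155679587
```

Free of side load. Continuing up.

arm_command:
  moves: [-0.008,0,0,0,0,0,1,-0.01,0,0,0,0,0,1,-0.01,0,0,0,0,0,1,-0.012,0,0,0,0,0,1,-0.006,0,0,0,0,0,1,0,0,0,0,0,0,1]

```text
clock: 13.13
eef_pos: [0.4893, 0.088, 0.2813]
tool_rot: [-0.279, 0.646, 0.282, 0.652]
ft_force: [-0.1, -0.0, -6.1]
grip_width: 0.0149
```

Run:
```python
from h import *
m=onz("top",(165.3,218),.005);print(m)
for n in("top","side"):cv2.imwrite(f"pics/{n}8.png",bot.camera(n)[:,:,::-1])
a=cv2.imread("pics/side8.png");cv2.imwrite("pics/s8.png",cv2.resize(a[120:340,120:320],None,fx=2.7,fy=2.7,interpolation=2))
crop("pics/top8.png",230,85,90,120,4.8,"pics/t8.png")
plan([.47,.31,.27],99)
print(bot.get_obs()["joint_pos"])
```

```text
[0.47108293 0.3099823  0.005     ]
pos mm [488.9  88.  280. ] jaw 46.77 tilt 0.42 F [-0.   0.5 -5.1] w 15.2 t 13.23
shift mm [ 11.3 165.8 148.7] turn rad [-0.9116  0.0073  0.002 ] deg [-52.2   0.4   0.1] rows>= 7.293138715394496
[ 0.1766253   0.32427923 -0.22274397  1.01881009  0.00540759  0.93117395]
```

View pics/s8.png

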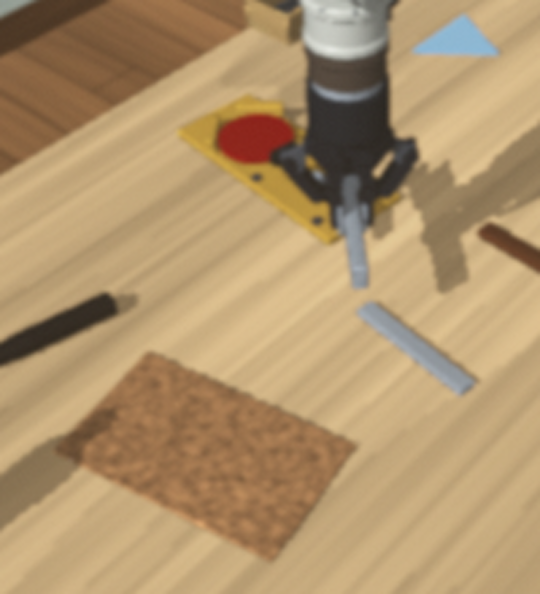

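View pics/t8.png

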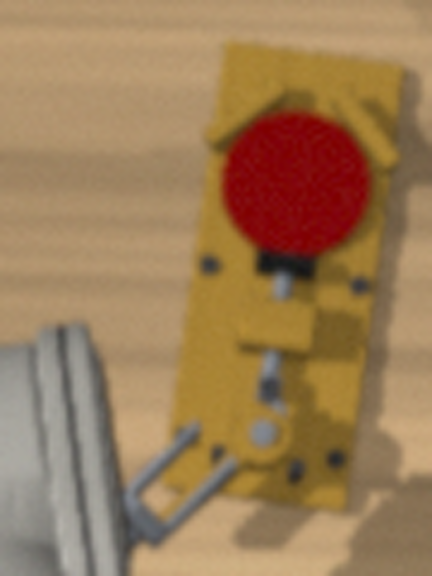

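Run:
```python
from h import *
a=cv2.resize(cv2.imread("pics/top8.png")[165:205,250:300],None,fx=10,fy=10,interpolation=2);b=cv2.resize(cv2.imread("pics/side8.png")[150:210,200:270],None,fx=6,fy=6,interpolation=2)
a=cv2.copyMakeBorder(a,0,40,0,0,0);b=cv2.copyMakeBorder(b,0,440-b.shape[0],0,0,0)
b=b[:,:300]
cv2.imwrite("pics/b8.png",np.hstack([a,b]))
```

```text
(no output)
```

View pics/b8.png

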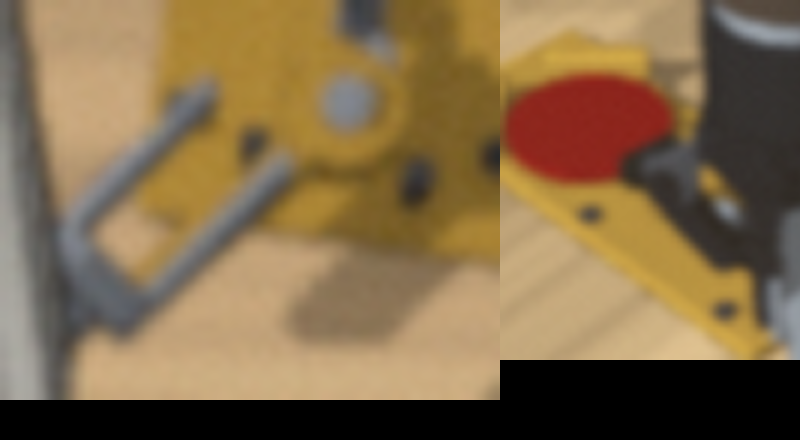

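The lever stays at the far stop, with its end visible under the raised fork near (266,191), and the pad is still forward against the glass. Moving over to the mat.

arm_command:
  moves: [0,0.02,0.016,0,0,0,1,0,0.022,0.017,0,0,0,1,0,0.022,0.017,0,0,0,1,0,0.022,0.017,0,0,0,1,0,0.022,0.017,0,0,0,1,0,0.022,0.017,0,0,0,1,0,0.022,0.017,0,0,0,1,0,0.014,0.012,0,0,0,1,0,0,0,-0.11,0,0,1,0,0,0,-0.115,0,0,1,0,0,0,-0.115,0,0,1,0,0,0,-0.115,0,0,1,0,0,0,-0.115,0,0,1,0,0,0,-0.115,0,0,1,0,0,0,-0.115,0,0,1,0,0,0,-0.11,0,0,1,0,0,0,0,0,0,1]

```text
clock: 14.65
eef_pos: [0.4503, 0.3048, 0.2625]
tool_rot: [-0.544, 0.454, 0.552, 0.44]
ft_force: [0.5, 0.4, -4.7]
grip_width: 0.0149
```

Run:
```python
from h import *
plan([.456,.3075,.23],99.5)
for n in("top","side"):cv2.imwrite(f"pics/{n}9.png",bot.camera(n)[:,:,::-1])
crop("pics/top9.png",100,110,140,170,3.2,"pics/t9.png")
crop("pics/side9.png",100,130,180,200,3,"pics/s9.png")
# mat height from first views
for s,t in (((180,252),(136,180)),((250,287),(195,256)),((219,325),(145,263)),((142,288),(185,173))):
    pass
crop("pics/side0.png",130,240,130,95,6,"pics/m_s.png")
```

```text
pos mm [450.3 304.8 262.5] jaw 101.54 tilt 1.27 F [ 0.5  0.4 -4.7] w 14.9 t 14.65
shift mm [32.4 -6.8  1.6] turn rad [ 0.0357 -0.0034 -0.0219] deg [ 2.  -0.2 -1.3] rows>= 0.7944731405348323
```

View pics/t9.png

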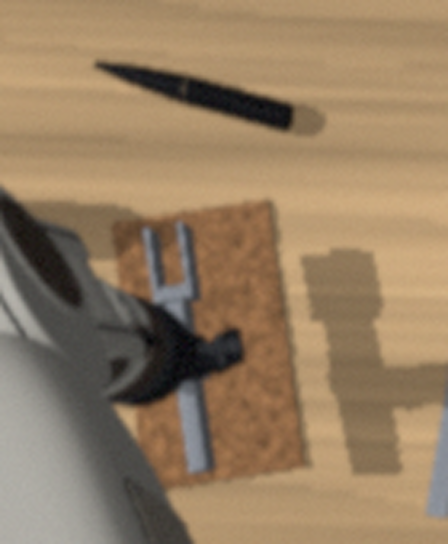

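View pics/s9.png

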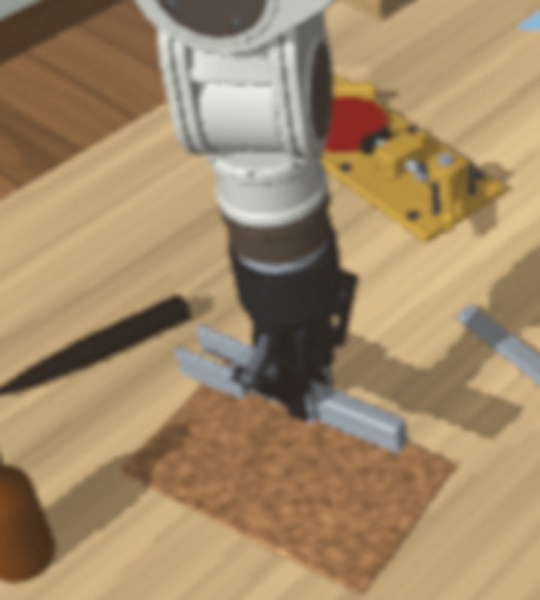

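View pics/m_s.png

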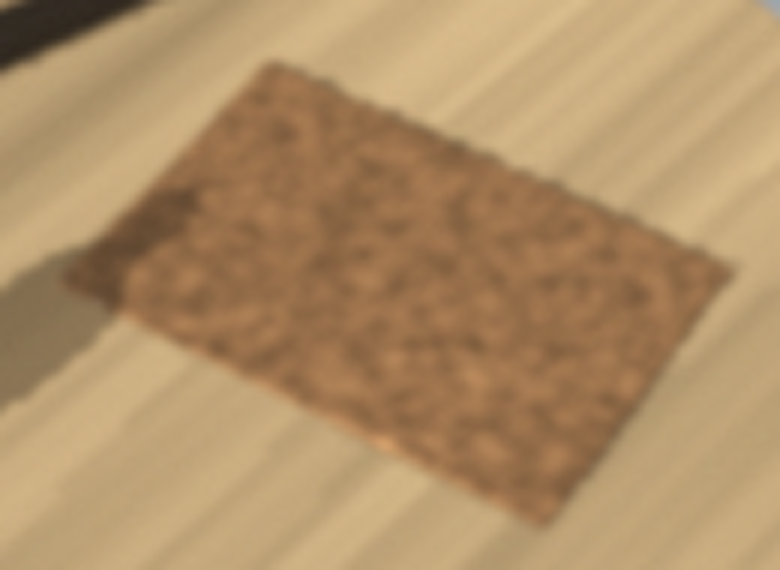

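Run:
```python
from h import *
S=lambda X,Y:(130+X/6-.4,240+Y/6-.4)
T=lambda X,Y:(100+X/3.2-.35,110+Y/3.2-.35)
for s,t in (((275,65),T(272,202)),((735,265),T(304,464)),((65,280),T(112,225))):
    p,e=tri(S(*s),t);print((p*1e3).round(1),round(e*1e3,1))
for s in ((275,65),(735,265),(65,280),(545,525)):print("side z5",(onz("side",S(*s),.005)*1e3).round(1))
# held bar top: underside=.2625-.1766
z=.086+.028
for q in((145,230),(190,224),(158,300),(199,295),(187,472),(212,468)):print((onz("top",T(*q),z)*1e3).round(1))
S9=lambda X,Y:(100+X/3-.4,130+Y/3-.4)
for s,t in (((203,327),(183,225)),((178,350),(150,230)),((400,424),(200,470))):
    p,e=tri(S9(*s),T(*t));print("bar",(p*1e3).round(1),round(e*1e3,1))
```

```text
[6.037e+02 2.645e+02 3.000e-01] 4.4
[371.  223.4   5.2] 0.1
[577.2 402.1   6.1] 2.3
side z5 [602.1 268.    5. ]
side z5 [371.  223.2   5. ]
side z5 [579.2 402.3   5. ]
side z5 [346.1 361.7   5. ]
[554.8 337.6 114. ]
[560.6 302.2 114. ]
[498.8 324.2 114. ]
[503.7 292.  114. ]
[363.7 294.1 114. ]
[367.3 274.7 114. ]
bar [561.1 309.5 110.5] 2.3
bar [557.6 337.1 108.6] 4.7
bar [367.2 285.2 114.6] 4.2
```

arm_command:
  moves: [0.005,-0.007,0.003,0.035,-0.003,-0.02,1,0.01,0,0,0,0,0,1,0.012,0,0,0,0,0,1,0.012,0,0,0,0,0,1,0.012,0,0,0,0,0,1,0.004,0,0,0,0,0,1,0,0,0,0,0,0,1]

```text
clock: 15.33
eef_pos: [0.4552, 0.308, 0.202]
tool_rot: [-0.535, 0.463, 0.537, 0.459]
ft_force: [-0.7, -0.5, -4.9]
grip_width: 0.015
```

Run:
```python
from h import *
plan([.458,.3095,.1816],99.5)
```

```text
pos mm [455.2 308.  202. ] jaw 98.58 tilt 0.38 F [-0.7 -0.5 -4.9] w 15.0 t 15.33
shift mm [20.4 -3.1  1.1] turn rad [-0.016  -0.0022 -0.0063] deg [-0.9 -0.1 -0.4] rows>= 0.4954004578785297
```

arm_command:
  moves: [0.006,-0.003,0.001,-0.015,-0.002,-0.006,1,0.006,0,0,0,0,0,1,0.002,0,0,0,0,0,1,0,0,0,0,0,0,1]

```text
clock: 15.67
eef_pos: [0.4583, 0.3095, 0.187]
tool_rot: [-0.54, 0.457, 0.54, 0.457]
ft_force: [-0.1, 1.5, -5.6]
grip_width: 0.0148
```

Run:
```python
from h import *
plan([.458,.3095,.1816],99.5)
```

```text
pos mm [458.3 309.5 187. ] jaw 99.47 tilt 0.0 F [-0.1  1.5 -5.6] w 14.8 t 15.67
shift mm [5.4 0.3 0. ] turn rad [-0.0005  0.0001  0.0001] deg [-0.  0.  0.] rows>= 0.1305857572580086
```

Lowering in small steps until contact.

arm_command:
  moves: [0.002,0,0,0,0,0,1,0.002,0,0,0,0,0,1,0.001,0,0,0,0,0,1]

```text
clock: 15.92
eef_pos: [0.4589, 0.3099, 0.1826]
tool_rot: [0.54, -0.456, -0.539, -0.458]
ft_force: [0.6, 0.5, -5.3]
grip_width: 0.0147
```

arm_command:
  moves: [0.001,0,0,0,0,0,1]

```text
clock: 16.0
eef_pos: [0.459, 0.31, 0.1818]
tool_rot: [0.54, -0.456, -0.539, -0.458]
ft_force: [0.6, 0.6, -6.0]
grip_width: 0.0144
```

arm_command:
  moves: [0.001,0,0,0,0,0,1]

```text
clock: 16.08
eef_pos: [0.459, 0.31, 0.1816]
tool_rot: [0.54, -0.456, -0.539, -0.458]
ft_force: [-3.8, -1.8, 7.0]
grip_width: 0.0149
```

arm_command:
  moves: [0.001,0,0,0,0,0,1]

```text
clock: 16.17
eef_pos: [0.4589, 0.3099, 0.1816]
tool_rot: [0.54, -0.456, -0.539, -0.458]
ft_force: [-3.8, -1.9, 5.8]
grip_width: 0.015
```

Contact came at exactly the predicted height, with fz going from −6 to +6 N. Releasing.

arm_command:
  moves: [0,0,0,0,0,0,0.3,0,0,0,0,0,0,0,0,0,0,0,0,0,-0.3,0,0,0,0,0,0,-0.3,0,0,0,0,0,0,-0.3,0,0,0,0,0,0,-0.3]

```text
clock: 16.67
eef_pos: [0.4617, 0.3118, 0.1852]
tool_rot: [0.541, -0.452, -0.538, -0.462]
ft_force: [-0.4, 0.1, 0.6]
grip_width: 0.0553
```

Run:
```python
from h import *
plan([.459,.31,.30],99.5)
```

```text
pos mm [461.7 311.8 185.2] jaw 99.47 tilt 0.88 F [-0.4  0.1  0.6] w 55.3 t 16.67
shift mm [-114.8    1.4   -0.6] turn rad [-0.0006  0.0063  0.0141] deg [-0.   0.4  0.8] rows>= 2.7539961747173307
```

arm_command:
  moves: [-0.008,0,0,0,0.003,0.007,-0.3,-0.012,0,0,0,0.003,0.007,-0.3,-0.02,0,0,0,0,0,-0.3,-0.025,0,0,0,0,0,-0.3,-0.025,0,0,0,0,0,-0.3,-0.025,0,0,0,0,0,-0.3,-0.025,0,0,0,0,0,-0.3,-0.025,0,0,0,0,0,-0.3,0,0,0,0,0,0,-0.3]

```text
clock: 17.42
eef_pos: [0.4612, 0.3114, 0.3545]
tool_rot: [-0.539, 0.459, 0.54, 0.455]
ft_force: [-0.1, 0.6, 0.8]
grip_width: 0.0553
```

Run:
```python
from h import *
plan([.3,.1,.35],99.5)
for n in("top","side"):cv2.imwrite(f"pics/{n}10.png",bot.camera(n)[:,:,::-1])
```

```text
pos mm [461.2 311.4 354.5] jaw 99.46 tilt 0.41 F [-0.1  0.6  0.8] w 55.3 t 17.42
shift mm [   6.3  193.7 -182. ] turn rad [-0.0007 -0.0028 -0.0066] deg [-0.  -0.2 -0.4] rows>= 6.375069644275203
```

View pics/top10.png

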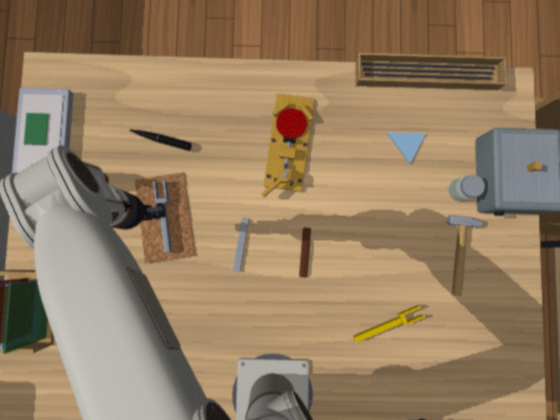

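View pics/side10.png

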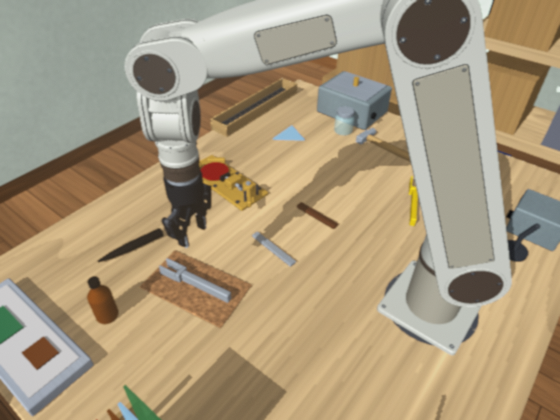

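The bar lies flat on the mat (top view from (160,183) to (167,250)), the gripper is clear above it, and the lever points lower-left at (265,194). Final numeric checks follow.

Run:
```python
from h import *
a=cv2.imread("pics/top10.png").astype(int);mk=((a[:,:,2]>100)&(a[:,:,1]<50)&(a[:,:,0]<50)).astype(np.uint8)
k,l,st,c=cv2.connectedComponentsWithStats(mk);i=1+np.argmax(st[1:,4]);g=onz("top",c[i],.02);print("roundel",g,"dist from pivot",np.linalg.norm(g[:2]-PIV))
t=cv2.resize(cv2.imread("pics/top10.png")[165:205,250:300],None,fx=8,fy=8,interpolation=2)
u=cv2.resize(cv2.imread("pics/top10.png")[165:270,125:205],None,fx=4,fy=4,interpolation=2)
t=cv2.copyMakeBorder(t,0,u.shape[0]-t.shape[0],0,0,0);cv2.imwrite("pics/f.png",np.hstack([t,u]))
```

```text
roundel [ 0.75086016 -0.03658606  0.02      ] dist from pivot 0.15878212522143204
```

View pics/f.png

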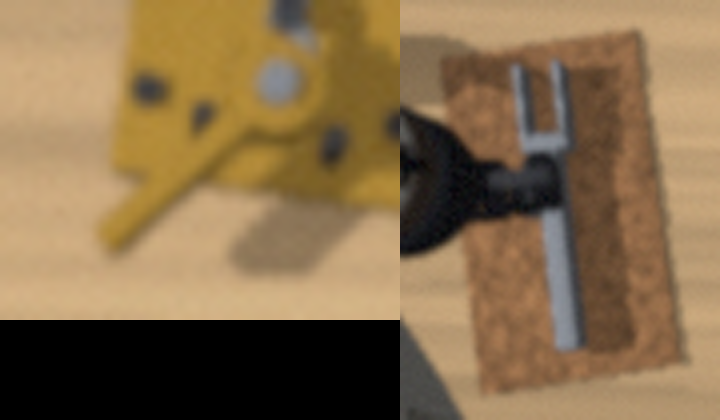

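Run:
```python
from h import *
V=lambda X,Y:(250+X/8-.44,165+Y/8-.44)
a=onz("top",V(280,80),.06);b=onz("top",V(113,238),.054);d=a-b;print("lever q",.6-0.105-np.arctan2(d[1],d[0]))
M=lambda X,Y:(125+(X-400)/4-.4,165+Y/4-.4)
c=(onz("top",M(538,64),.033)+onz("top",M(568,348),.033))/2;print("bar centre",c)
print(bot.job_done())
```

```text
lever q 1.2847056859954038
bar centre [0.47476591 0.30963335 0.033     ]
the job is handed in; nothing more can be done
None
```

I clamped the roundel with the forked steel bar, then set the bar down on the cork mat and let go. The job was handed in after about 17.5 s, within the 64 s limit.

- **Lever:** I swung it past its dead point and it went to the far stop. My last reading was q ≈ 1.28, against 1.3 for the stop.
- **Roundel:** its centre is about 159 mm from the pivot, against 160 mm when home. The pad is forward against it.
- **Bar:** it lies flat, with its centre about 3 mm from the mat's centre. I lowered it until it touched and opened the jaws only then. The gripper is well clear above it.
- **Forces:** wrist-force readings stayed around 13 N at most.
- **Other things on the table:** in the last pictures they appear where they started. This was by eye; the arm hid the oil bottle in the top view, but the side view shows it in place.

Some checks disagreed or needed mending:

- **Camera agreement:** the two cameras differed by 2 to 5 mm on some points, so I lined up the fork and the lever using the same camera.
- **Mat height:** triangulated from the two cameras, its corners came out at 0 to 6 mm (5 mm expected). The bar touched down at the height expected for 5 mm.
- **Grip:** the tool crept up about 4 mm during the first grasp, so I regripped lower before lifting.
- **Swing:** the tool tilted by up to about 2° under the lever's load. I corrected this as it went.

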